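# Turn the pump flywheel just past compression

### The job

Before its valve can be set, the small plunger pump on the bench has to stand just past its compression point. Turn its flywheel clockwise, seen from above, by the yellow knob: the resistance swells and then gives way as the wheel's white mark passes the red pointer. Stop there, with the white mark inside the green band that follows the pointer and never running on beyond the band, let go, and do not disturb the oil bottle.

Things in the scene. Friction and masses are not known exactly. Their poses are not given: they have to be found in the camera images.
- flywheel (a joint): Dark steel flywheel, 150 mm wide, on a vertical shaft at the pump's origin. Radians, growing clockwise from above; 0: white mark (on the rim, in line with the knob) at the red pointer. Green band: 0.09 to 0.61. Starts between -1.75 and -1.05. Friction holds it wherever it is left; the knob needs 4 to 7 N, 10 N at the peak (about -0.8), 2 to 5 N past 0. Inner stops at -2.2 and 1.5.
- knob (a point): Middle of the upright round yellow crank knob on the flywheel, 55 mm from the shaft, 198 mm above the bench. The knob is 20 mm in diameter (24 mm at its beads), 46 mm high, from 175 to 221 mm above the bench, and spins freely on its own pin. This point's x axis points outward from the shaft, z up.
- pump: Plunger pump, bolted down: dark base plate 195 x 140 mm, finned aluminium cylinder, flywheel on top (its face 175 mm above the bench). Origin: on the shaft axis at bench level; z up, x from the shaft to the red pointer. Pointer and green band are a fixed arc beside the rim, 78 to 112 mm from the shaft, 174 mm high; the band lies clockwise of the pointer. Only the knob stands higher.
- oil_bottle: Squeeze bottle of oil with a pointed cap, standing loose on the bench to the left of the pump: 72 mm in diameter, 193 mm high; origin at the centre of its underside, z up. A bystander, to be left where it stands.

How it is judged (in metres and radians):
At the end, for the whole second after the job is handed in: The flywheel is at rest and released with its white mark inside the green band (3.5 to 36.5 degrees clockwise past the red pointer), and the oil bottle stands upright within 20 mm of where it was (value of joint flywheel between 0.06 and 0.64 rad and velocity of joint flywheel between -0.05 and 0.05 rad/s and distance of oil_bottle from where it was at the start of the episode below 0.02 m and angle between oil_bottle's own z axis and vertical below 0.17 rad); the robot touches nothing.
It fails at once if the white mark ran on beyond the green band (more than 41 degrees past the pointer) (value of joint flywheel above 0.72 rad).
It fails at once if the oil bottle was shifted by more than 20 mm or tipped (distance of oil_bottle from where it was at the start of the episode above 0.02 m or angle between oil_bottle's own z axis and vertical above 0.17 rad).
It also fails if it takes over 38 s, if anything falls off the work surface, if the arm or the gripper's body presses on something with over 40 N, if the wrist force passes 120 N, or if a joint passes its speed limit or range.

### The arm

A 6-joint arm with a two-finger parallel gripper is mounted at the origin on the work surface; the furniture and walls round the work are solid. World frame = base frame: x ahead of the robot, y to its left, z up, the work surface at z = 0. Lengths are in m, angles in degrees, forces in N, time in s.
With the tool pointing down it reaches from about 0.375 to 0.9 m from the base axis. Payload 3.1 kg.
Tool frame: the origin (TCP) lies at the very end of the fingers, on their centre line; the grasp point (between the pads) lies 19 mm behind it; z points along the fingers, y is the line along which they close (so a half turn about z gives the same grasp; the last joint's range is limited). The gripper opens to 87 mm and grips with 3 to 60 N. Pads are 19 mm wide; open, the fingers measure 117 mm over their backs; the gripper's body (75 mm by 190 mm) begins 51 mm behind the grasp point.
Start: joints at [54.632, 30.224, 82.088, -0, 67.689, -10.227], TCP at [0.265, 0.566, 0.223] pointing down, gripper open.
Joint ranges: [-176.69, 176.69], [-43.24, 126.21], [12.49, 139.97], [-82, 262], [0, 151.66], [-163.58, 163.58]. Speed limits (degrees/s): [159.86, 159.86, 180, 180, 180, 180].

### API

Orientations are given as a 3x3 rotation matrix whose columns are the frame's x, y, z axes.
In Python, from rig import bot, imaging gives the robot as it stands.
- The arm moves only by the tool drive_tool, never from a script. Its argument "deltas" is text: rows parted by semicolons, each of 5 numbers parted by spaces: the finger opening in mm, from 0 to 87, then the shift along the world's x, y, z in mm, then the turn about the world's z in rad. In form: jaw dx dy dz twist; .... A call has 1 to 12 rows; each row is the pose to reach, as a shift and turn from the pose commanded when the call began; what a row does not reach only later rows make up. A row lasts 1/10 s, in which the tool goes at most 50 mm and 8.59 degrees, less where a joint would pass 70% of its speed; a pose out of reach is approached as far as the arm can. A call with a gripper value outside its range is refused whole. The fingers move at their own pace and stop on an object; the grip force is fixed at half the most. Time passes only in rows, so rows that repeat a pose let the fingers close. It gives the time, the measured TCP pose, the force, the opening and the grip force at its end, in the units of the state.
- bot.read_state(): the state, without advancing time (a new reading comes with each control period).
- imaging.capture(name): name is "scene" or "side" or "wrist"; returns the picture (420x560x3 uint8, red, green, blue); there is no depth.
- imaging.camera_model(name): a dict with "fx", "fy", "cx", "cy" (pixels), "T" (4x4, takes a point from camera to world coordinates). Camera axes: x right, y down, z forward; pixel columns grow to the right and rows downward; lengths in m; the calibration is good to about 2 mm. A picture is of the moment at which its call begins: read the wrist's pose just before it. camera_model takes no time and is no camera call; for the wrist camera it gives the pose at the moment of the call.
- bot.hand_in(): hands the job in; it is judged then, once.
The state is a dict: "time_s": time; "joint_positions": joint angles; "qvel": joint speeds; "tau": joint torques, N m; "position": TCP position; "tcp_rot": TCP orientation; "force": force on the tool from outside, world axes, zero at the start; "moment": the same for the moment, N m; "opening": opening from 0.0 (shut) to 1.0 (fully open); "grasp_force": force on a finger pad.
Only numpy, scipy, OpenCV 4.12 (cv2) and the standard library are available. Lean on these libraries where they do the work, as an engineer would, in place of code of your own. Each camera call takes 0.05 s, during which the arm holds its last target. There are 200 camera calls.

## Working session

There is one attempt and no reset: what is moved stays moved. The work goes in short steps, Python scripts to look and compute and a tool call to move; the robot and the scene stay as the last step left them, time stands still between calls to the robot, and variables do not carry over. Pictures are saved under pics/ and viewed, at most 10 in all, crops included, and the job is handed in when it is done.

Besides the shell and the picture viewer there is one more tool, called after "Emit:" in YAML: its name, and indented under it one key for each argument. drive_tool: Moves the arm, as the interface text tells. Its arguments: {"type":"object","properties":{"deltas":{"type":"string"}},"required":["deltas"]}

```bash
mkdir -p pics; cat > h.py <<'E'
import numpy as np, cv2
from rig import bot, imaging
def ray(m,u,v):
    T=np.array(m["T"]); d=T[:3,:3]@np.array([(u-m["cx"])/m["fx"],(v-m["cy"])/m["fy"],1.]); return T[:3,3],d/np.linalg.norm(d)
def plane(m,u,v,z):
    o,d=ray(m,u,v); return o+d*(z-o[2])/d[2]
def tri(a,b):
    A=np.zeros((3,3));B=np.zeros(3)
    for o,d in (a,b):
        P=np.eye(3)-np.outer(d,d);A+=P;B+=P@o
    return np.linalg.solve(A,B)
def cap(n,f):
    m=imaging.camera_model(n); im=np.array(imaging.capture(n)); cv2.imwrite(f"pics/{f}.png",im[:,:,::-1]); return m,im
def blobs(im,lo,hi,k=3,amin=8):
    hsv=cv2.cvtColor(im,cv2.COLOR_RGB2HSV); n,l,s,c=cv2.connectedComponentsWithStats(cv2.inRange(hsv,lo,hi))
    i=[j for j in np.argsort(-s[:,4]) if j>0 and s[j,4]>=amin][:k]; return [(s[j].tolist(),c[j].round(1).tolist()) for j in i]
Y=((22,120,100),(34,255,255));G=((45,90,50),(85,255,255));R=((0,150,80),(8,255,255))
E
python3 - <<'E'
from h import *
ims=[]
for n in("scene","side","wrist"):
    m,im=cap(n,n+"0"); ims.append(im)
    print(n,np.array(m["T"])[:3].round(3).tolist(),m["fx"])
    for k,c in(("Y",Y),("G",G),("R",R)): print(k,blobs(im,*c))
a=np.hstack(ims[:2]); 
cv2.imwrite("pics/a.png",cv2.resize(np.vstack([a,np.hstack([ims[2],ims[2]*0])]),(800,600))[:,:,::-1])
E
```

```text
scene [[0.666, -0.38, 0.642, -0.014], [-0.746, -0.324, 0.582, -0.309], [-0.014, -0.866, -0.499, 0.558]] 396.10851843042076
Y [([287, 181, 12, 24, 210], [292.5, 192.6]), ([310, 211, 5, 3, 11], [312.3, 212.0])]
G [([333, 195, 21, 11, 116], [342.5, 200.0])]
R [([244, 367, 89, 45, 1218], [290.8, 393.6])]
side [[-0.969, 0.153, -0.196, 0.703], [0.248, 0.614, -0.749, 0.813], [0.005, -0.774, -0.633, 0.683]] 482.5005083513354
Y [([271, 161, 13, 26, 244], [276.9, 172.8])]
G [([286, 95, 27, 27, 399], [298.9, 107.8]), ([218, 166, 16, 16, 192], [224.5, 173.3]), ([169, 319, 10, 17, 63], [173.1, 326.3])]
R [([324, 170, 54, 31, 418], [348.4, 183.1]), ([456, 326, 101, 45, 323], [506.7, 348.1]), ([190, 165, 12, 8, 71], [195.6, 168.7])]
wrist [[0.425, 0.867, 0.262, 0.193], [0.905, -0.406, -0.124, 0.6], [-0.001, 0.29, -0.957, 0.384]] 342.5317227175882
Y [([82, 324, 5, 16, 35], [84.1, 331.9]), ([476, 323, 7, 12, 25], [479.9, 329.7]), ([478, 306, 4, 9, 16], [479.1, 310.8])]
G []
R [([42, 55, 92, 69, 1440], [82.8, 83.0])]
```

View pics/a.png

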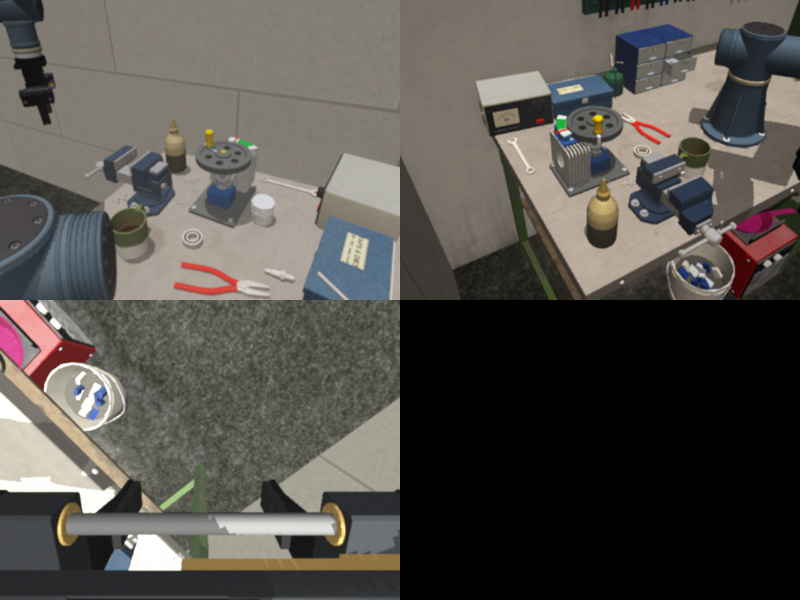

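```bash
python3 - <<'E'
from h import *
s=cv2.imread("pics/scene0.png");d=cv2.imread("pics/side0.png")
f=lambda im,x,y:cv2.resize(im[y:y+130,x:x+130],(400,400),interpolation=cv2.INTER_CUBIC)
cv2.imwrite("pics/b.png",np.hstack([f(s,250,165),f(d,205,135)]))
ms,md=imaging.camera_model("scene"),imaging.camera_model("side")
print("knob",tri(ray(ms,292.5,192.6),ray(md,276.9,172.8)))
print("green",tri(ray(ms,342.5,200),ray(md,224.5,173.3)),plane(ms,342.5,200,.174),plane(md,224.5,173.3,.174))
for n,im,m,k in(("scene",s,ms,(312,215)),("side",d,md,(275,172))):
    print(n,plane(m,*k,.175))
E
```

```text
knob [0.51480719 0.13822865 0.19949691]
green [0.59873253 0.07551687 0.17027895] [0.59134081 0.07175955 0.174     ] [0.60002557 0.07959439 0.174     ]
scene [0.50304058 0.08107439 0.175     ]
side [0.50868996 0.09940079 0.175     ]
```

View pics/b.png

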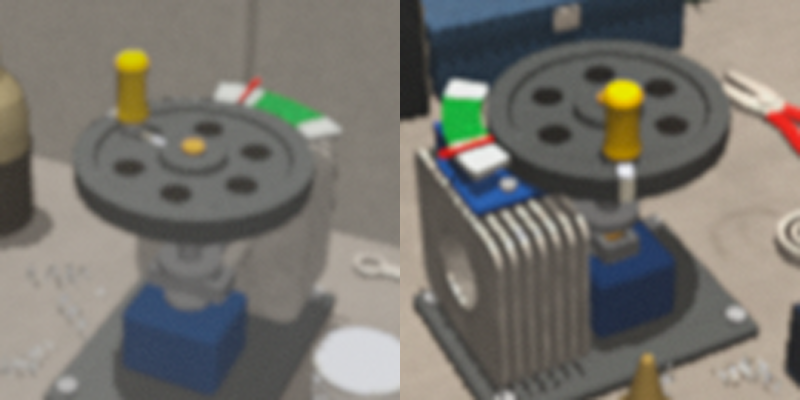

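```bash
python3 - <<'E'
from h import *
ms,md=imaging.camera_model("scene"),imaging.camera_model("side")
hub=tri(ray(ms,312.5,212.2),ray(md,271.6,167));print("hub",hub)
print("ctr",plane(ms,312.7,216,.175),plane(md,272.6,170.8,.175))
p=tri(ray(ms,331.3,194.3),ray(md,227.1,183.1));print("ptr",p,plane(ms,331.3,194.3,.174),plane(md,227.1,183.1,.174))
k=np.array([.5148,.1382]);c=hub[:2]
a=lambda v:np.arctan2(v[1],v[0])
print("r",np.linalg.norm(k-c),np.linalg.norm(p[:2]-c),"theta",a(p[:2]-c)-a(k-c), a(p[:2]-c))
# bottle, from cap tip
print("tip",plane(md,(603-400)*1.4,180*1.4,.193),plane(ms,173*1.4,121*1.4,.193))
s=bot.read_state();print(s["tcp_rot"],s["time_s"])
E
```

```text
hub [0.51084649 0.08512173 0.1766083 ]
ctr [0.50097651 0.07780149 0.175     ] [0.5120219  0.09452789 0.175     ]
ptr [0.60069869 0.10649671 0.17110766] [0.59701045 0.10344811 0.174     ] [0.60094266 0.11121601 0.174     ]
r 0.053225301356340515 0.09235966228172653 theta -1.2628996757799011 0.23354934240712003
tip [0.55490469 0.32647    0.193     ] [0.53607168 0.3061743  0.193     ]
[[-9.05270363e-01  4.24834828e-01 -9.69130916e-04]
 [ 4.24835823e-01  9.05269417e-01 -1.34411737e-03]
 [ 3.06296707e-04 -1.62851115e-03 -9.99998627e-01]] 0.15
```

Emit:
drive_tool:
  deltas: "87 0 0 50 0; 87 15 -25 90 0; 87 40 -65 90 0; 87 65 -110 90 0; 87 90 -152 90 0; 87 115 -195 90 0; 87 140 -238 90 0; 87 165 -280 90 0; 87 190 -323 90 0; 87 215 -366 90 0; 87 240 -408 90 0; 87 250 -428 90 0"

```text
time_s: 1.35
position: [0.5175, 0.1341, 0.3123]
tcp_rot: [[-0.904, 0.428, 0.001], [0.428, 0.904, -0.001], [-0.001, -0.001, -1.0]]
force: [-0.5, 0.1, 0.2]
opening: 1.0
grasp_force: 0.0
```

```bash
python3 - <<'E'
from h import *
s=bot.read_state();print(s["position"],s["time_s"])
m,im=cap("wrist","w1")
print([blobs(im,*c) for c in(Y,G,R)], np.array(m["T"])[:3].round(3).tolist())
E
```

```text
[0.51752885 0.13414443 0.31231318] 1.35
[[([272, 186, 30, 37, 754], [286.4, 205.7]), ([80, 320, 5, 8, 24], [81.8, 323.7]), ([80, 315, 5, 4, 10], [82.1, 316.5])], [([240, 276, 50, 23, 719], [265.2, 290.5])], [([40, 2, 78, 116, 2296], [70.1, 63.9]), ([283, 274, 22, 25, 91], [294.5, 286.9])]] [[0.428, 0.865, 0.264, 0.445], [0.904, -0.409, -0.125, 0.169], [-0.0, 0.292, -0.957, 0.474]]
```

View pics/w1.png

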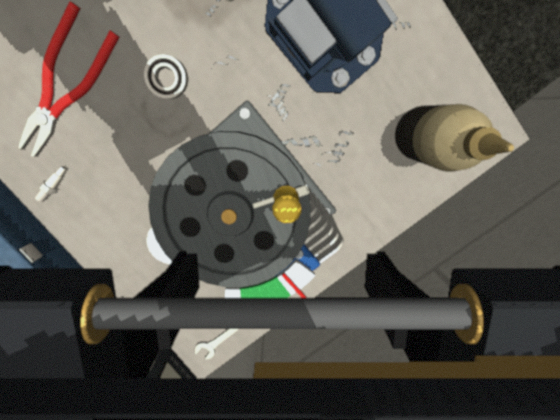

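The wrist view shows the knob at (287,204), hub at (228,216), red pointer at (294,287), green band left of it, and bottle well off to the right.

```bash
python3 - <<'E'
from h import *
m=imaging.camera_model("wrist");ms,md=imaging.camera_model("scene"),imaging.camera_model("side")
w=ray(m,286.8,205)
print("knob",plane(m,286.8,205,.2), tri(w,ray(ms,292.5,192.6)),tri(w,ray(md,276.9,172.8)))
h=plane(m,228.5,216.5,.177);p=plane(m,294.5,287,.174);k=plane(m,308,188.5,.175);g=plane(m,265,290.5,.174);q=plane(m,255,205.5,.175)
print("hub",h,"ptr",p,"mark",k,q)
a=lambda v:np.arctan2(v[1],v[0])
print(np.linalg.norm((p-h)[:2]),"az ptr",a(p-h),"mark",a(k-h),a(k-q),"green",a(g-h))
print("hub tri",tri(ray(m,228.5,216.5),ray(ms,312.4,212.1)))
for u,v in((247,151),):print(1)
E
```

```text
knob [0.5170312  0.13801744 0.2       ] [0.51624408 0.1388513  0.19858797] [0.51632842 0.13834821 0.20077404]
hub [0.51008056 0.08305802 0.177     ] ptr [0.60250772 0.10661087 0.174     ] mark [0.51776718 0.15894189 0.175     ] [0.51156664 0.10911043 0.175     ]
0.0953808986313385 az ptr 0.24951565088687375 mark 1.4698461449924474 1.44700235547807 green -0.05123288338804996
hub tri [0.50919763 0.08394611 0.17789548]
1
```

Emit:
drive_tool:
  deltas: "87 1 0 -10 0; 87 1 0 -40 0; 87 1 0 -70 0; 87 1 0 -95 0; 87 1 0 -115 0; 87 1 0 -125 0; 87 1 0 -125 0; 87 1 0 -125 0"

```text
time_s: 2.2
position: [0.5165, 0.1385, 0.1879]
tcp_rot: [[-0.906, 0.424, 0.001], [0.424, 0.906, 0.0], [-0.0, 0.0, -1.0]]
force: [0.6, -0.4, -0.1]
opening: 1.004
grasp_force: 0.0
```

Aligned with the knob; close.

Emit:
drive_tool:
  deltas: "60 0 0 0 0; 40 0 0 0 0; 30 0 0 0 0; 24 0 0 0 0; 20 0 0 0 0; 10 0 0 0 0; 10 0 0 0 0; 10 0 0 0 0; 10 0 0 0 0; 10 0 0 0 0"

```text
time_s: 3.2
position: [0.517, 0.1385, 0.1876]
tcp_rot: [[-0.905, 0.425, 0.001], [0.425, 0.905, 0.002], [-0.0, 0.002, -1.0]]
force: [1.4, 2.8, -1.1]
opening: 0.227
grasp_force: 29.8
```

```bash
python3 - <<'E'
import numpy as np
c=np.array([510.,83.5]);k=np.array([516.5,138.3]);r=55.2;a0=np.arctan2(*(k-c)[::-1])
for t in np.arange(0,1.6,.07):
    print(round(t,2),(c+r*np.array([np.cos(a0-t),np.sin(a0-t)])-k).round(1))
E
```

```text
0.0 [0. 0.]
0.07 [ 3.8 -0.6]
0.14 [ 7.6 -1.4]
0.21 [11.3 -2.5]
0.28 [14.9 -3.9]
0.35 [18.4 -5.5]
0.42 [21.8 -7.4]
0.49 [25.  -9.5]
0.56 [ 28.1 -11.8]
0.63 [ 31.  -14.3]
0.7 [ 33.8 -17.1]
0.77 [ 36.3 -20. ]
0.84 [ 38.7 -23.1]
0.91 [ 40.8 -26.3]
0.98 [ 42.6 -29.7]
1.05 [ 44.3 -33.2]
1.12 [ 45.7 -36.8]
1.19 [ 46.8 -40.5]
1.26 [ 47.7 -44.2]
1.33 [ 48.3 -48. ]
1.4 [ 48.6 -51.9]
1.47 [ 48.7 -55.8]
1.54 [ 48.5 -59.6]
```

Emit:
drive_tool:
  deltas: "10 3.8 -0.6 0 0; 10 7.6 -1.4 0 0; 10 11.3 -2.5 0 0; 10 14.9 -3.9 0 0; 10 18.4 -5.5 0 0; 10 21.8 -7.4 0 0; 10 25 -9.5 0 0; 10 28.1 -11.8 0 0; 10 31 -14.3 0 0; 10 33.8 -17.1 0 0; 10 33.8 -17.1 0 0; 10 33.8 -17.1 0 0"

```text
time_s: 4.4
position: [0.5491, 0.1233, 0.1876]
tcp_rot: [[-0.905, 0.425, -0.002], [0.425, 0.905, 0.005], [0.004, 0.003, -1.0]]
force: [-1.6, 7.6, 1.5]
opening: 0.232
grasp_force: 29.7
```

Emit:
drive_tool:
  deltas: "10 2.5 -2.9 0 0; 10 4.9 -6 0 0; 10 7 -9.2 0 0; 10 8.8 -12.6 0 0; 10 10.5 -16.1 0 0; 10 11.9 -19.7 0 0; 10 13 -23.4 0 0; 10 13.9 -27.1 0 0; 10 14.5 -30.9 0 0; 10 14.8 -33.5 0 0; 10 14.8 -33.5 0 0; 10 14.8 -33.5 0 0"

```text
time_s: 5.6
position: [0.5657, 0.0871, 0.1876]
tcp_rot: [[-0.905, 0.425, 0.001], [0.425, 0.905, -0.0], [-0.001, 0.001, -1.0]]
force: [1.7, 2.4, -0.7]
opening: 0.229
grasp_force: 29.8
```

```bash
python3 - <<'E'
from h import *
p=bot.read_state()["position"]-np.array([.510,.0835,0]);print(np.hypot(p[0],p[1]),.25-np.arctan2(p[1],p[0]))
m,im=cap("side","d1");cv2.imwrite("pics/d1c.png",cv2.resize(im[125:225,190:330,::-1],(700,500),interpolation=cv2.INTER_CUBIC))
E
```

```text
0.05581905870756978 0.18456894555305092
```

View pics/d1c.png

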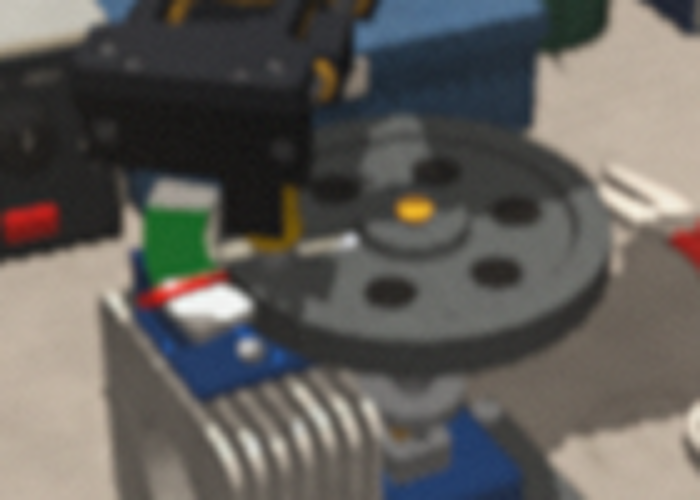

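The white mark line (rim end about (215,248)) is just past the red pointer (228,275), agreeing with about 0.18 rad. About 8 mm more puts it mid-band.

Emit:
drive_tool:
  deltas: "10 0 -3 0 0; 10 0 -6 0 0; 10 -0.3 -8 0 0; 10 -0.3 -8 0 0; 10 -0.3 -8 0 0; 10 -0.3 -8 0 0"

```text
time_s: 6.25
position: [0.5654, 0.0784, 0.1876]
tcp_rot: [[-0.905, 0.425, 0.001], [0.425, 0.905, -0.001], [-0.002, -0.001, -1.0]]
force: [4.4, -0.4, -2.1]
opening: 0.231
grasp_force: 29.9
```

Emit:
drive_tool:
  deltas: "22 0 0 0 0; 25 0 0 0 0; 28 0 0 0 0; 32 0 0 0 0; 40 0 0 0 0; 50 0 0 0 0; 55 0 0 0 0; 55 0 0 0 0; 55 0 0 15 0; 55 0 0 40 0; 55 0 0 70 0; 55 0 0 100 0"

```text
time_s: 7.45
position: [0.5644, 0.0792, 0.2883]
tcp_rot: [[-0.905, 0.425, -0.001], [0.425, 0.905, 0.0], [0.001, -0.0, -1.0]]
force: [0.7, 0.1, 0.3]
opening: 0.636
grasp_force: 0.0
```

Emit:
drive_tool:
  deltas: "55 0 0 15 0; 55 0 0 15 0; 55 0 0 15 0"

```text
time_s: 7.75
position: [0.5644, 0.0792, 0.3021]
tcp_rot: [[-0.905, 0.425, -0.001], [0.425, 0.905, -0.0], [0.001, -0.0, -1.0]]
force: [0.3, -0.7, 0.2]
opening: 0.629
grasp_force: 0.0
```

```bash
python3 - <<'E'
from h import *
m,im=cap("wrist","w2"); d=cap("side","d2")[1]
cv2.imwrite("pics/e.png",np.hstack([cv2.resize(im,(480,360)),cv2.resize(d[125:225,190:280],(320,360))])[:,:,::-1])
b=blobs(im,*Y,k=5);print(b)
E
```

```text
[([267, 203, 29, 30, 686], [281.0, 217.3]), ([252, 136, 16, 16, 194], [259.2, 143.9]), ([269, 193, 22, 11, 101], [278.1, 197.2]), ([147, 323, 4, 4, 12], [148.6, 324.2]), ([147, 313, 4, 5, 12], [148.7, 315.2])]
```

View pics/e.png

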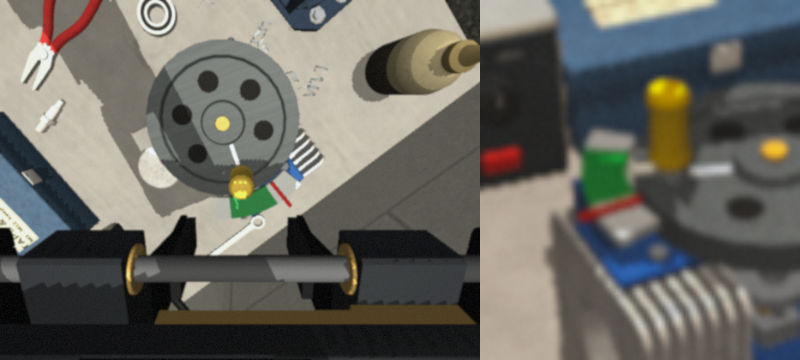

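The bottle is undisturbed. In both views the white line points into the middle of the green band, matching the estimated 0.34 rad.

```bash
python3 -c "
from rig import bot
print(bot.hand_in())"
```

```text
the job is handed in; nothing more can be done
None
```

I turned the flywheel clockwise to about 0.34 rad past the red pointer (mid green band, estimated from the images), let go of the knob and lifted clear. The bottle looks undisturbed, and I handed the job in at about 8 s; no verdict came back.

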